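# Mount one control unit from a packed tote in the bench vise

### The arm

A 6-joint arm with a two-finger parallel gripper is mounted at the origin on the work surface. World frame = base frame: x ahead of the robot, y to its left, z up, the work surface at z = 0. Lengths are in m, angles in rad, forces in N, time in s.
With the tool pointing down it reaches from about 0.3 to 0.775 m from the base axis. Payload 14.6 kg.
Tool frame: the origin (TCP) lies at the very end of the fingers, on their centre line; the grasp point (between the pads) lies 19 mm behind it; y points along the fingers, z is the direction in which the jaws open and shut, and the axes are right-handed (so a half turn about y gives the same grasp; the last joint's range is limited). The gripper opens to 94 mm and grips with 3 to 60 N. Pads are 16 mm wide; open, the fingers measure 119 mm over their backs; the gripper's body (75 mm by 177 mm) begins 78 mm behind the grasp point.
Start: joints at [1.098, 0.3, 1.521, -0, 1.321, -0.067], TCP at [0.217, 0.505, 0.205] pointing down, gripper open.
Joint ranges: [-3.03, 3.03], [-0.79, 2.21], [0.23, 2.52], [-1.04, 4.18], [0, 3.07], [-2.55, 2.55]. Speed limits (rad/s): [2.22, 2.22, 2.57, 3.14, 3.14, 3.14].

### API

Orientations are given as [roll, pitch, yaw] about the fixed x, y, z axes, in that order (R = Rz(yaw) Ry(pitch) Rx(roll)).
In Python, from station import get_obs, camera, job gives the robot as it stands.
- The arm moves only by the tool step_arm, never from a script. Its argument "targets" is a list of rows, each a list of 6 numbers: the shift along the tool's x, y, z in mm, then the turn, a rotation vector about the tool's x, y, z in degrees. In form: [[dx, dy, dz, rx, ry, rz], ...]. A call has 1 to 12 rows; each row shifts and turns the commanded pose from where the row before left it, along the tool's axes as they then stand; what a row does not reach is not made up. A row lasts 1/8 s, in which the tool goes at most 62.5 mm and 10.7 degrees, less where a joint would pass 70% of its speed; a pose out of reach is approached as far as the arm can. A call is refused whole if a number of a shift passes 62.5 or a number of a turn 10.7, either way. A call with a gripper value outside its range is refused whole. "gripper" is the opening, from -1 (shut) to 1 (fully open), set as the call begins (left out, the last holds). The fingers move at their own pace and stop on an object; "squeeze" is the grip in N (left out, the last holds). Time passes only in rows, so rows that do not move let the fingers close. It gives the time, the measured TCP pose, the force and the opening at its end, in the units of the state.
- get_obs(): the state, without advancing time (a new reading comes with each control period).
- camera(name): name is "scene" or "top"; returns a dict with "pixels" (400x640x3 uint8, red, green, blue), "intrinsics" (3x3 intrinsics, pixels), "k1" (the pictures are not rectified: a ray, as slopes to the right and down, at radius r is drawn at 1 + k1 r^2 times it, then the intrinsics apply), "R" (3x3) and "t" (3): a world point X has camera coordinates R X + t. Camera axes: x right, y down, z forward; pixel columns grow to the right and rows downward; lengths in m; the calibration is good to about 2 mm. A picture is of the moment at which its call begins. There is no depth.
- job.hand_in(): hands the job in, once; it reports no verdict.
The state is a dict: "time_s": time; "qpos": joint angles; "joint_vel": joint speeds; "tau": joint torques, N m; "ee_pos": TCP position; "eef_rot": TCP orientation; "force": force on the tool from outside, world axes, zero at the start; "moment": the same for the moment, N m; "grip_width": finger opening in m.
Only numpy, scipy, OpenCV 4.12 (cv2) and the standard library are available. Lean on these libraries where they do the work, as an engineer would, in place of code of your own. Each camera call takes 0.05 s, during which the arm holds its last target.

### The job

Slide the vise's jaw right back to make room, then draw the car control unit with the orange connector header straight up out of the packed tote, leaving the other units standing in their places, and stand it upright, header up, on the vise's base between the jaws, near the middle of their width. Let go of it, slide the jaw up until the unit sits flat between both rubber faces, then tighten the red knob a full quarter turn clockwise so that it is firmly clamped. Leave the solder reel and the screwdriver alone.

Things in the scene. Friction and masses are not known exactly. Their poses are not given: they have to be found in the camera images.
- unit: the control unit to mount, ORANGE header: grey metal case 42 (x) x 84 (y) x 80 (z) mm, upright, with a connector header 24 (x) x 36 (y) x 24 (z) mm centred on its top (104 mm tall in all; 24 mm of free shoulder at both y ends of the header). 0.25 to 0.5 kg. Origin: centre of underside; alike both ways round. Starts in one of the tote's two innermost places, other units touching its four sides
- tote: black open tote, outside 182 (x) x 266 (y) x 62 (z) mm, walls and floor 4 mm, fixed. Packed with eight upright control units of one size, turned like the tote (their 42 mm along its x, pitch 42.3; 84 mm along its y, pitch 84.3; the pack has 2.5 mm of play at each wall), and a pink foam block 70 mm tall in each corner. Origin: centre of underside
- vise: quick-clamp vise, fixed: base 225 (x) x 150 (y) mm, its top 12 mm above the bench. Fixed jaw at the +x end; sliding jaw with red knob on the -x side, running along x on two 12 mm rods at y = -58 and +58 mm, tops 32 mm up. Jaw faces: rubber, 90 mm wide, 14 to 60 mm up. The unit stands on the base between them, its 42 mm across the jaws, either way round. Origin: centre of underside
- seat (a point): on the vise: foot of the fixed jaw's rubber face, mid-width, on top of the base (12 mm above the bench); axes as the vise's, x pointing into the fixed jaw. A clamped unit's centre is 21 mm to the -x of it
- pad_face (a point): centre of the sliding jaw's rubber face (90 mm wide, 46 mm high), 37 mm above the bench; its x axis points to the fixed jaw
- jaw_pad: rubber-faced plate on the front of the sliding jaw, which touches the unit. The knob's cam pushes it ahead of the sliding jaw by 2.5 mm for each rad, 4 mm at full turn. Origin 3 mm behind the face, mid-width, 12 mm above the bench
- jaw (a joint): travel of the sliding jaw in m: 0 fully open (72 mm between the rubber faces), growing as it is pushed to the fixed jaw, at most 0.045. Starts at 0.034 to 0.042, too narrow for the unit. It stays where it is left; about 8 N of friction to move it; the knob rides on it
- knob (a joint): turn of the red clamping knob in rad, clockwise seen from above: near 0 released (bar along the vise's x), 1.57 a full quarter turn (bar across the vise), stop at 1.6. About 0.1 N m to turn it; it stays where it is left
- knob_grip (a point): on the red knob's upright axis, 94 mm above the bench: the knob is a bar 64 long, 14 thick and 28 mm high (80 to 108 mm above the bench); this point's x axis is along the bar. The axis is 48 mm behind the sliding jaw's rubber face when released. Top of the sliding jaw below: 60 mm above the bench
- other1: another control unit in the tote, same size and mass, black header; stays in the tote. Origin: centre of its underside
- other2: another control unit in the tote, same size and mass, light grey header; stays in the tote. Origin: centre of its underside
- other3: another control unit in the tote, same size and mass, black header; stays in the tote. Origin: centre of its underside
- other4: another control unit in the tote, same size and mass, dark blue header; stays in the tote. Origin: centre of its underside
- other5: another control unit in the tote, same size and mass, black header; stays in the tote. Origin: centre of its underside
- other6: another control unit in the tote, same size and mass, light grey header; stays in the tote. Origin: centre of its underside
- other7: another control unit in the tote, same size and mass, dark blue header; stays in the tote. Origin: centre of its underside
- reel: reel of solder lying flat, 60 mm wide, 38 mm tall; stands by. Origin: centre of its underside
- driver: screwdriver with a green handle, 160 mm long, lying on the bench; stands by. Origin under its middle

How it is judged:
By the outcome, as a careful person would: the job done as asked, in the order asked, and still so for the second after the job is handed in, with the robot touching nothing.
It also fails if it takes over 64 s, if anything falls off the work surface, if the arm or the gripper's body presses on something with over 40 N, if the wrist force passes 120 N, or if a joint passes its speed limit or range.

## Working session

There is one attempt and no reset: what is moved stays moved. The work goes in short steps, Python scripts to look and compute and a tool call to move; the robot and the scene stay as the last step left them, time stands still between calls to the robot, and variables do not carry over. Pictures are saved under pics/ and viewed, and the job is handed in when it is done.

Besides the shell and the picture viewer there is one more tool, called after "Request:" by a JSON object that holds its "api" and its "payload", one argument or row to a line. step_arm: Moves the arm, as the interface text tells. Its arguments: {"type":"object","properties":{"targets":{"type":"array","items":{"type":"array","items":{"type":"number"}}},"gripper":{"type":"number"},"squeeze":{"type":"number"}},"required":["targets"]}

```bash
ls; mkdir -p pics; python3 - <<'E'
from station import get_obs, camera
import cv2,numpy as np
o=get_obs();print({k:np.round(v,3) for k,v in o.items()})
for n in("scene","top"):
    c=camera(n);cv2.imwrite(f"pics/{n}0.png",c["pixels"][:,:,::-1]);print(n,c["intrinsics"],c["k1"],c["R"],c["t"])
E
```

```text
pics
{'time_s': np.float64(0.0), 'qpos': array([ 1.098,  0.3  ,  1.522,  0.   ,  1.321, -0.067]), 'joint_vel': array([-0.001, -0.001,  0.001, -0.   ,  0.003, -0.001]), 'tau': array([ 0.0000e+00, -5.3181e+01, -3.5272e+01,  7.1000e-02,  2.5000e-02,
       -0.0000e+00]), 'ee_pos': array([0.217, 0.505, 0.205]), 'eef_rot': array([-1.572,  0.   , -0.406]), 'force': array([0.221, 0.045, 0.528]), 'moment': array([ 0.05 , -0.031,  0.022]), 'grip_width': np.float64(0.094)}
scene [[372.14099227   0.         322.24521057]
 [  0.         372.14099227 200.78380131]
 [  0.           0.           1.        ]] -0.02117759155935058 [[-0.50230338  0.86468169  0.00410875]
 [ 0.57120133  0.33537717 -0.749167  ]
 [-0.64916897 -0.3739622  -0.66236842]] [ 0.3415591  -0.21990871  1.27808398]
top [[373.24361346   0.         317.0976919 ]
 [  0.         373.24361346 205.02833071]
 [  0.           0.           1.        ]] -0.048111879928502764 [[ 0.00821043 -0.99996289  0.00260782]
 [-0.99694169 -0.00838825 -0.07769747]
 [ 0.07771647 -0.00196191 -0.99697357]] [-0.07907622  0.55046638  1.15699639]
```

View pics/scene0.png

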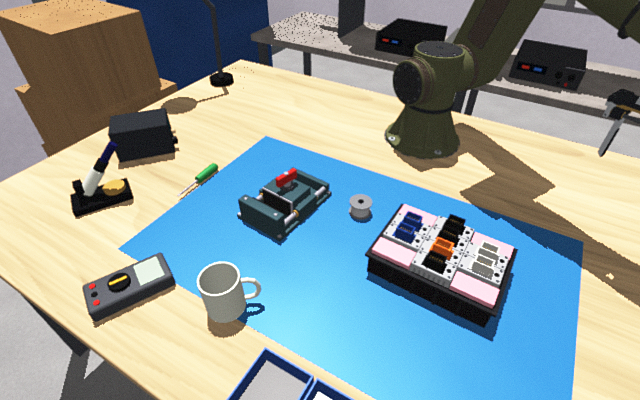

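View pics/top0.png

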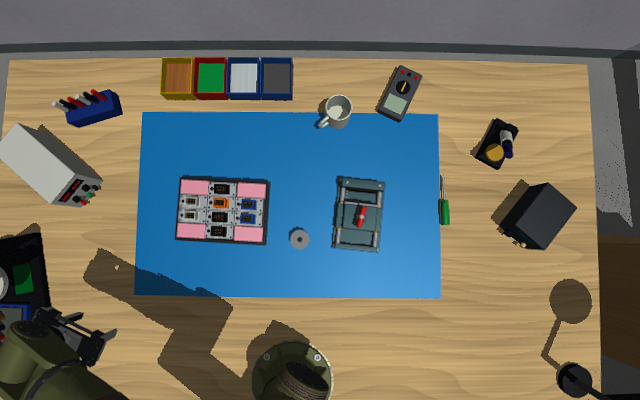

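```bash
python3 - <<'E'
import cv2
t=cv2.imread("pics/top0.png");s=cv2.imread("pics/scene0.png")
cv2.imwrite("pics/c1.png",cv2.resize(t[165:255,165:275],None,fx=6,fy=6,interpolation=cv2.INTER_CUBIC))
cv2.imwrite("pics/c2.png",cv2.resize(t[165:260,320:395],None,fx=6,fy=6,interpolation=cv2.INTER_CUBIC))
cv2.imwrite("pics/c3.png",cv2.resize(s[150:250,225:345],None,fx=6,fy=6,interpolation=cv2.INTER_CUBIC))
cv2.imwrite("pics/c4.png",cv2.resize(s[195:325,360:525],None,fx=4.5,fy=4.5,interpolation=cv2.INTER_CUBIC))
E
```

```text
(no output)
```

View pics/c1.png

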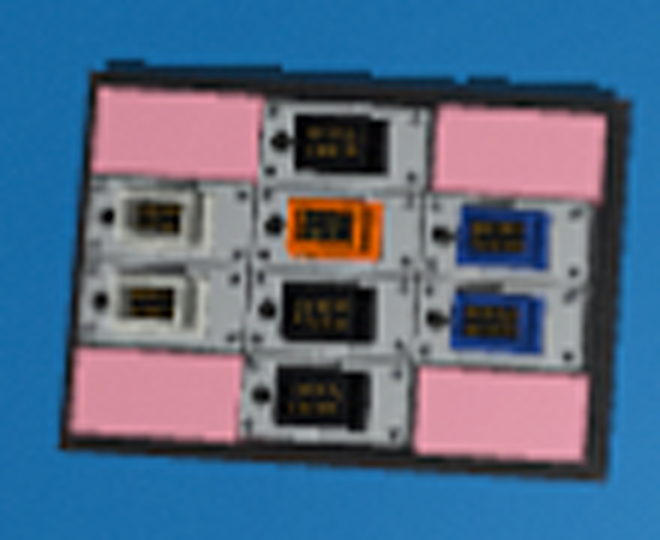

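View pics/c2.png

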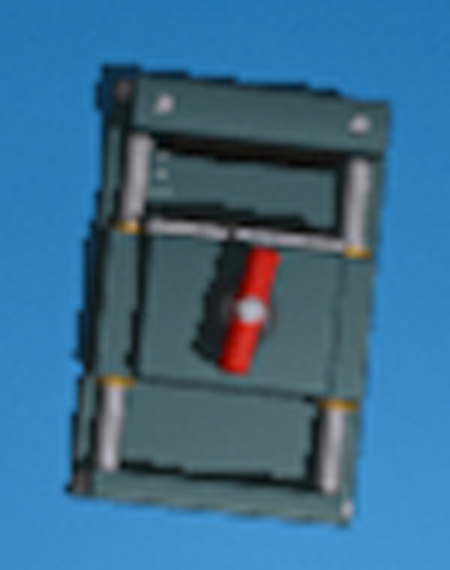

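View pics/c3.png

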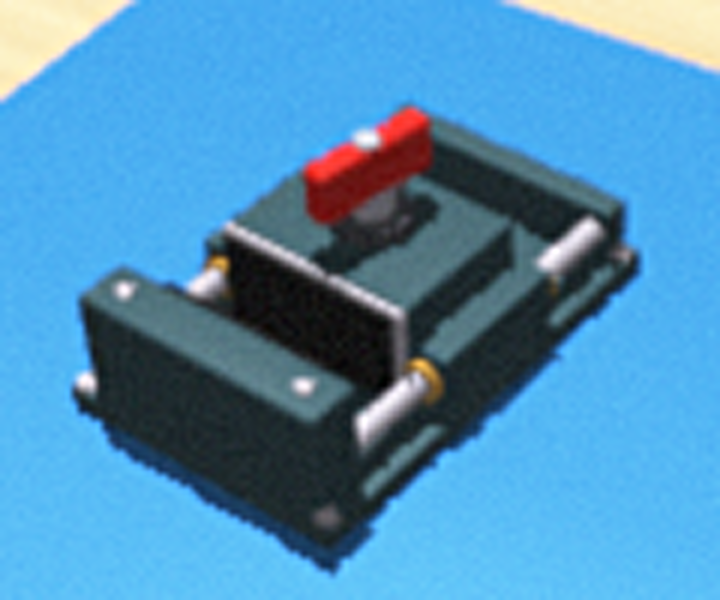

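View pics/c4.png

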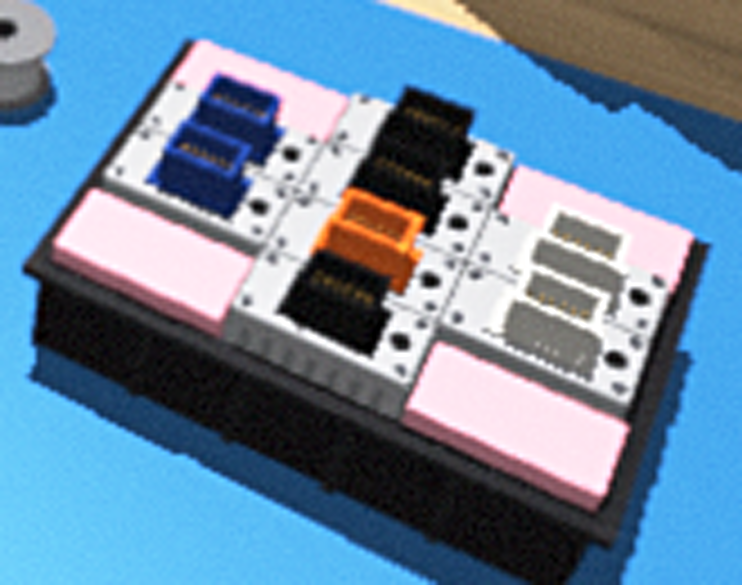

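```bash
cat > h.py <<'E'
import numpy as np, cv2
from station import get_obs, camera
def ray(c,uv):
    K=c["intrinsics"];d=np.array([c["k1"],0,0,0,0.])
    uv=np.atleast_2d(np.float64(uv))
    x=np.array([(uv[:,0]-K[0,2])/K[0,0],(uv[:,1]-K[1,2])/K[1,1]]).T
    u=x.copy()
    for _ in range(20): u=x/(1+c["k1"]*(u**2).sum(1,keepdims=True))
    R=c["R"];C=-R.T@c["t"]
    return C,np.c_[u,np.ones(len(u))]@R
def onplane(c,uv,z):
    C,d=ray(c,uv);return C+d*((z-C[2])/d[:,2])[:,None]
def proj(c,X):
    X=np.atleast_2d(np.float64(X));p=X@c["R"].T+c["t"];u=p[:,:2]/p[:,2:];u=u*(1+c["k1"]*(u**2).sum(1,keepdims=True))
    K=c["intrinsics"];return u*[K[0,0],K[1,1]]+[K[0,2],K[1,2]]
def tri(c1,a,c2,b):
    C1,d1=ray(c1,a);C2,d2=ray(c2,b);d1=d1[0]/np.linalg.norm(d1);d2=d2[0]/np.linalg.norm(d2)
    s=np.linalg.lstsq(np.c_[d1,-d2],C2-C1,rcond=None)[0]
    p,q=C1+s[0]*d1,C2+s[1]*d2;return (p+q)/2,np.linalg.norm(p-q)
def comps(m,amin):
    n,l,st,ce=cv2.connectedComponentsWithStats(m.astype(np.uint8));return [(st[i],ce[i],l==i) for i in range(1,n) if st[i,4]>=amin]
E
python3 - <<'E'
from h import *
for n in("top","scene"):
    c=camera(n);p=c["pixels"].astype(int);hsv=cv2.cvtColor(c["pixels"],cv2.COLOR_RGB2HSV).astype(int)
    print(n,"C",np.round(-c["R"].T@c["t"],3))
    H,S,V=hsv[...,0],hsv[...,1],hsv[...,2]
    masks={"pink":((H>165)|(H<6))&(S>20)&(S<150)&(V>190),"orange":(H>5)&(H<16)&(S>200)&(V>120),"red":((H<5)|(H>175))&(S>200)&(V>100),"green":(H>50)&(H<75)&(S>150)}
    for k,m in masks.items():
        z={"pink":.074,"orange":.108,"red":.108,"green":.01}[k]
        for st,ce,l in comps(m,25):
            u0,v0=st[:2]
            if n=="top" and not(130<u0<450 and 105<v0<300): continue
            if n=="scene" and not(170<u0<530 and 150<v0<330): continue
            cnt=np.argwhere(l)[:,::-1].astype(np.float32)
            W=onplane(c,cnt,z)[:,:2]*1000
            r=cv2.minAreaRect(W.astype(np.float32))
            print(k,st,np.round(ce,1),"mean",np.round(W.mean(0),1),"rect",np.round(r[0],1),np.round(r[1],1),round(r[2],1))
E
```

```text
top C [ 0.46  -0.072  1.196]
pink [181 180  27  14 331] [194.3 187. ] mean [599.  299.7] rect [599.1 299.6] [81.  38.5] 87.2
pink [238 183  28  15 349] [251.1 190. ] mean [591.  125.8] rect [591.  125.7] [82.2 39.3] 87.1
pink [178 224  27  14 342] [190.9 230.3] mean [467.4 305.6] rect [467.3 305.8] [81.  38.5] 87.3
pink [234 227  29  14 356] [248.  233.5] mean [459.4 132.3] rect [459.2 132.3] [82.7 38.6] 86.7
orange [213 198  16  10  85] [220.4 202.7] mean [548.8 209.4] rect [549.4 209.4] [26.5 44.4] 0.5
red [360 207   6   7  28] [362.6 210. ] mean [ 530.9 -207.7] rect [ 530.8 -207.6] [10.6 20.7] 75.9
red [357 218   5   9  29] [359.1 222.4] mean [ 494.4 -197.3] rect [ 495.2 -197.6] [ 9.9 23.4] 76.0
green [441 200   8  25 176] [444.5 212.1] mean [ 532.8 -483. ] rect [ 533.1 -483. ] [22.7 77.3] 89.0
scene C [1.127 0.256 0.68 ]
pink [398 205  40  22 215] [420.9 215.1] mean [458.6 140.6] rect [461.9 133.2] [86.7 35.9] 87.3
pink [471 233  43  27 280] [493.8 244. ] mean [465.6 309.4] rect [471.7 305.5] [84.5 42.2] 87.5
pink [380 240  33  22 151] [396.7 251. ] mean [592.  132.6] rect [593.9 127.4] [73.1 31.2] 89.5
pink [372 247  45  19  65] [398.  257.2] mean [606.8 141.4] rect [609.2 133. ] [38.6 93.5] 21.2
pink [454 275  46  27 473] [476.  287.4] mean [601.6 302.2] rect [599.7 301.5] [82.1 38.5] 88.3
orange [431 237  24  23 256] [442.7 246.9] mean [564.2 217.1] rect [565.  217.6] [40.1 48.7] 87.2
red [276 169  20  18 144] [285.8 177.8] mean [ 536.8 -188.7] rect [ 535.2 -189.2] [30. 73.] 76.3
green [196 164  21  19 141] [207.2 172.1] mean [ 531.5 -482.7] rect [ 535.  -483.3] [89.6 30.6] 3.0
```

```bash
python3 - <<'E'
from h import *
T=camera("top");S=camera("scene")
f=lambda x,y:(np.array([x,y])+.5)/6-.5+165
for p,z in [((323,226),.108),((337,231),.084)]: print(np.round(onplane(T,f(*p),z)*1000,1))
cv2.imwrite("pics/s_o.png",cv2.resize(S["pixels"][215:285,405:475,::-1],None,fx=8,fy=8,interpolation=cv2.INTER_CUBIC))
cv2.imwrite("pics/t_o.png",cv2.resize(T["pixels"][180:225,195:245,::-1],None,fx=12,fy=12,interpolation=cv2.INTER_CUBIC))
E
```

```text
[[550.1 215.3 108. ]]
[[549.7 214.6  84. ]]
```

View pics/s_o.png

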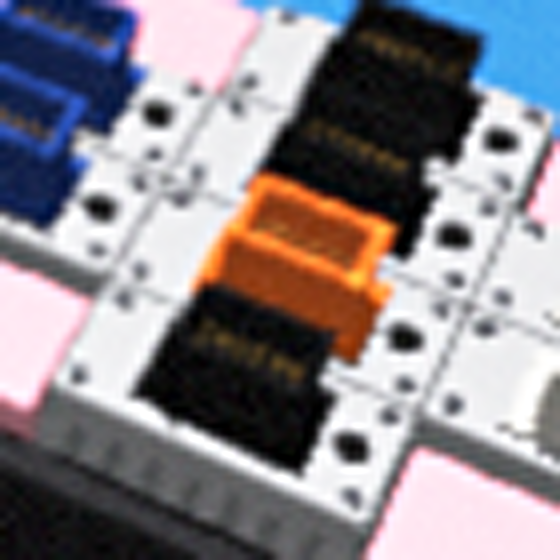

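View pics/t_o.png

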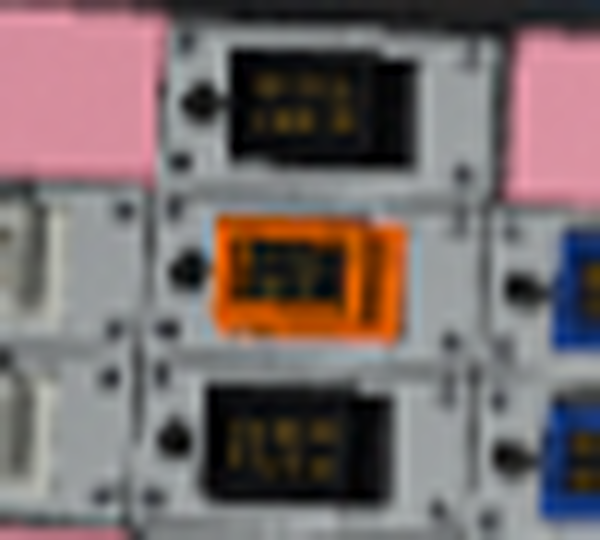

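```bash
python3 - <<'E'
from h import *
T=camera("top");S=camera("scene")
print(tri(T,(218.6,202.5),S,(443.9,243.9)), onplane(S,(443.9,243.9),.108),onplane(T,(218.6,202.5),.108))
# vise: top view corners of fixed jaw top (z?), knob, screws
f=lambda x,y:((np.array([x,y])+.5)/6-.5)+[320,165]
g=lambda x,y:((np.array([x,y])+.5)/6-.5)+[225,150]
print("knobcap",tri(T,f(250,311),S,g(367,138)))
print("screwL",tri(T,f(164,104),S,g(302,385)))
print("screwR",tri(T,f(359,124),S,g(124,290)))
print("padtopL(+y)",tri(T,f(148,222),S,g(403,316)))
print("padtopR",tri(T,f(346,246),S,g(229,227)))
for n,p in dict(k1=(263,250),k2=(235,373),cap=(250,311)).items(): print(n,np.round(onplane(T,f(*p),.108)*1000,1))
for n,p in dict(bl=(78,492),br=(348,522),tl=(103,68)).items(): print(n,np.round(onplane(T,f(*p),.012)*1000,1))
E
```

```text
(array([0.54975709, 0.21633989, 0.10274149]), np.float64(0.00037397175129890163)) [[0.55491634 0.2168741  0.108     ]] [[0.54937313 0.21476837 0.108     ]]
knobcap (array([ 0.512778  , -0.20496182,  0.10212866]), np.float64(0.001577185727268087))
screwL (array([ 0.62008449, -0.16588315,  0.06321511]), np.float64(0.0017314401642347418))
screwR (array([ 0.6105008 , -0.26521517,  0.06282751]), np.float64(0.0007023735015260992))
padtopL(+y) (array([ 0.55988153, -0.15804096,  0.0576113 ]), np.float64(0.0011729500629275688))
padtopR (array([ 0.54813143, -0.25889931,  0.0556439 ]), np.float64(0.0005696896953461968))
k1 [[ 541.9 -210.   108. ]]
k2 [[ 481.9 -196.3  108. ]]
cap [[ 512.1 -203.6  108. ]]
bl [[ 420.6 -124.5   12. ]]
br [[ 405.9 -266.9   12. ]]
tl [[ 645.9 -136.7   12. ]]
```

```bash
cat >> h.py <<'E'
def rel(x,y,z,yawdeg,cur=None):
    """mm target -> current-tool turn about y, then shifts in tool axes after the turn"""
    from scipy.spatial.transform import Rotation as Ro
    o=get_obs();R0=Ro.from_euler('xyz',o["eef_rot"]);Rt=Ro.from_euler('xyz',[-np.pi/2,0,np.radians(yawdeg)])
    rv=(R0.inv()*Rt).as_rotvec(degrees=True)
    d=np.array([x,y,z])-o["ee_pos"]*1000
    print("t",o["time_s"],"pos",np.round(o["ee_pos"]*1000,1),"rot",np.round(np.degrees(o["eef_rot"]),2),"F",np.round(o["force"],1),"M",np.round(o["moment"],2),"w",round(o["grip_width"]*1000,1))
    print("turn",np.round(rv,2),"shift after turn",np.round(Rt.inv().apply(d),1),"before turn",np.round(R0.inv().apply(d),1))
E
python3 -c "
from h import *
rel(512,-204,160,-13)"
```

```text
t 0.4 pos [217.1 505.3 205.4] rot [-90.01   0.   -23.25] F [0.2 0.2 0.3] M [ 0.01 -0.01  0.05] w 94.3
turn [ 1.000e-02 -1.025e+01 -0.000e+00] shift after turn [ 446.9   45.4 -624.8] before turn [ 550.9   45.5 -535.3]
```

Request:
{"api": "step_arm", "payload": {
  "targets": [
    [0,0,0,0,-10.25,0],
    [37,0,-52,0,0,0],
    [37,0,-52,0,0,0],
    [37,0,-52,0,0,0],
    [37,0,-52,0,0,0],
    [37,0,-52,0,0,0],
    [37,0,-52,0,0,0],
    [37,0,-52,0,0,0],
    [37,0,-52,0,0,0],
    [37,0,-52,0,0,0],
    [37,0,-52,0,0,0],
    [37,0,-52,0,0,0]
  ],
  "gripper": -0.1
}}

```text
time_s: 1.9
ee_pos: [0.4799, -0.1324, 0.2056]
eef_rot: [-1.571, -0.001, -0.227]
force: [0.7, 0.0, 0.3]
grip_width: 0.0422
```

```bash
python3 -c "
from h import *
rel(512,-204,130,-13)"
```

```text
t 1.9 pos [ 479.9 -132.4  205.6] rot [-9.000e+01 -3.000e-02 -1.302e+01] F [0.7 0.  0.3] M [ 0.03 -0.01  0.02] w 42.2
turn [-0.   -0.02  0.03] shift after turn [ 47.4  75.6 -62.6] before turn [ 47.4  75.6 -62.6]
```

Request:
{"api": "step_arm", "payload": {
  "targets": [
    [20,25,-26,0,0,0],
    [20,25,-26,0,0,0],
    [0,25,0,0,0,0],
    [0,0,0,0,0,0]
  ]
}}

```text
time_s: 2.4
ee_pos: [0.5059, -0.1896, 0.1289]
eef_rot: [-1.57, 0.003, -0.227]
force: [0.5, 0.5, 0.4]
grip_width: 0.0421
```

```bash
python3 - <<'E'
from h import *
rel(512,-204,75,-13)
c=camera("top");cv2.imwrite("pics/k1.png",cv2.resize(c["pixels"][160:270,310:420,::-1],None,fx=5,fy=5,interpolation=cv2.INTER_CUBIC))
c=camera("scene");cv2.imwrite("pics/k2.png",cv2.resize(c["pixels"][100:250,210:360,::-1],None,fx=4,fy=4,interpolation=cv2.INTER_CUBIC))
E
```

```text
t 2.4 pos [ 505.9 -189.6  128.9] rot [-89.96   0.19 -13.02] F [0.5 0.5 0.4] M [ 0.02 -0.01  0.  ] w 42.1
turn [-0.04 -0.02 -0.19] shift after turn [  9.2  53.9 -12.6] before turn [  9.4  53.9 -12.6]
```

View pics/k1.png

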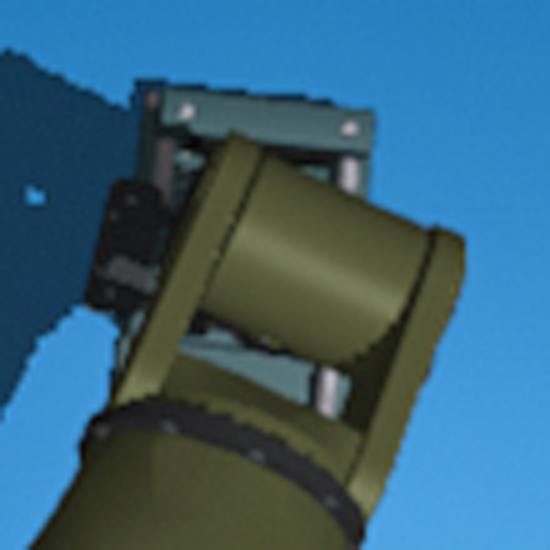

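View pics/k2.png

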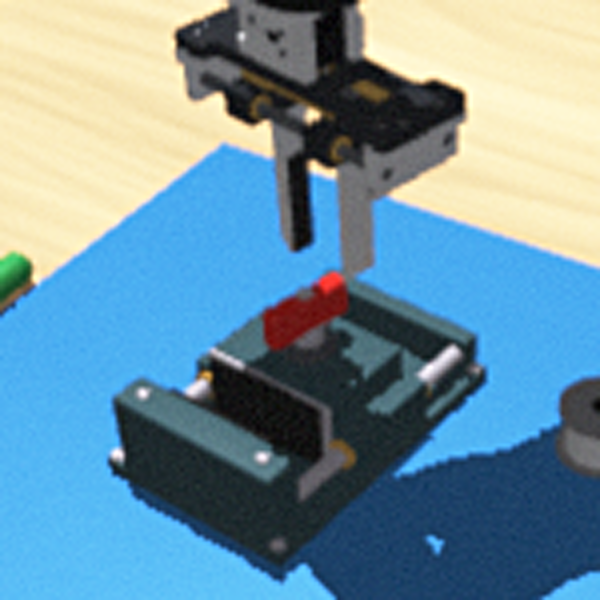

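Request:
{"api": "step_arm", "payload": {
  "targets": [
    [9.2,0,-12.6,0,0,-0.2],
    [0,0,0,0,0,0]
  ]
}}

```text
time_s: 2.75
ee_pos: [0.5135, -0.2052, 0.1313]
eef_rot: [-1.571, -0.005, -0.227]
force: [-0.8, -0.5, 0.2]
grip_width: 0.0417
```

```bash
python3 - <<'E'
from h import *
rel(512,-204,75,-13)
c=camera("scene");cv2.imwrite("pics/k3.png",cv2.resize(c["pixels"][100:250,210:360,::-1],None,fx=4,fy=4,interpolation=cv2.INTER_CUBIC))
E
```

```text
t 2.75 pos [ 513.5 -205.2  131.3] rot [-90.03  -0.29 -13.03] F [-0.8 -0.5  0.2] M [ 0.06  0.01 -0.01] w 41.7
turn [ 0.03 -0.03  0.29] shift after turn [-1.7 56.3  0.8] before turn [-2.  56.3  0.8]
```

View pics/k3.png

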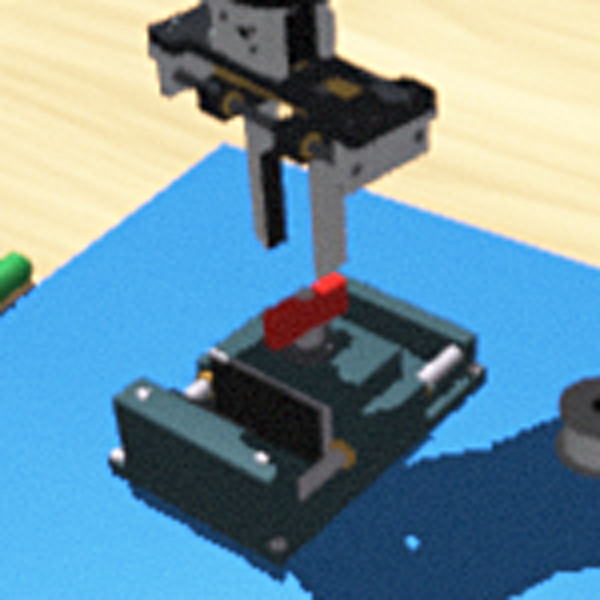

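Request:
{"api": "step_arm", "payload": {
  "targets": [
    [-1,18,0,0,0,0],
    [0,18,0,0,0,0],
    [0,19,0,0,0,0],
    [0,0,0,0,0,0],
    [0,0,0,0,0,0]
  ]
}}

```text
time_s: 3.42
ee_pos: [0.5123, -0.2041, 0.076]
eef_rot: [-1.571, -0.004, -0.227]
force: [-0.7, 0.5, 0.0]
grip_width: 0.0419
```

Request:
{"api": "step_arm", "payload": {
  "targets": [
    [0,0,0,0,0,0],
    [0,0,0,0,0,0],
    [0,0,0,0,0,0],
    [0,0,0,0,0,0]
  ],
  "gripper": -1,
  "squeeze": 35
}}

```text
time_s: 3.92
ee_pos: [0.5122, -0.2041, 0.0758]
eef_rot: [-1.571, -0.004, -0.227]
force: [-0.5, -0.1, 3.0]
grip_width: 0.02
```

```bash
python3 - <<'E'
from h import *
rel(512,-204,76,-13)
c=camera("scene");cv2.imwrite("pics/k4.png",cv2.resize(c["pixels"][100:250,210:360,::-1],None,fx=4,fy=4,interpolation=cv2.INTER_CUBIC))
E
```

```text
t 3.925 pos [ 512.2 -204.1   75.8] rot [-90.01  -0.23 -13.  ] F [-0.5 -0.1  3. ] M [-0.07  0.14  0.04] w 20.0
turn [ 0.01 -0.    0.23] shift after turn [-0.3 -0.2  0.1] before turn [-0.3 -0.2  0.1]
```

View pics/k4.png

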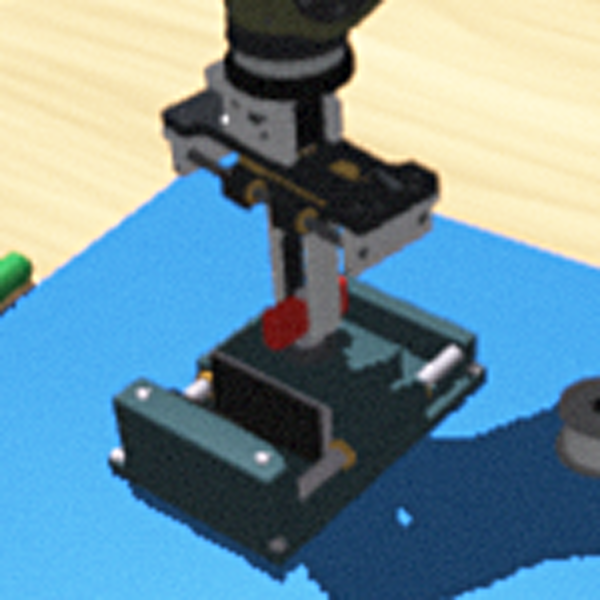

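Request:
{"api": "step_arm", "payload": {
  "targets": [
    [0,0,0,0,0,0],
    [0,0,0,0,0,0],
    [0,0,0,0,0,0]
  ]
}}

```text
time_s: 4.35
ee_pos: [0.5122, -0.2041, 0.0757]
eef_rot: [-1.571, -0.004, -0.227]
force: [-1.3, -0.4, 4.7]
grip_width: 0.0198
```

```bash
python3 - <<'E'
from h import *
rel(512,-204,76,-13)
E
```

```text
t 4.35 pos [ 512.2 -204.1   75.7] rot [-90.01  -0.23 -13.  ] F [-1.3 -0.4  4.7] M [-0.04  0.19 -0.01] w 19.8
turn [ 0.01 -0.    0.23] shift after turn [-0.2 -0.3  0. ] before turn [-0.2 -0.3  0. ]
```

Request:
{"api": "step_arm", "payload": {
  "targets": [
    [0,0,0,0,0,0],
    [0,-4,0,0,0,0],
    [0,-4,0,0,0,0],
    [0,0,0,0,0,0]
  ],
  "gripper": -0.3
}}

```text
time_s: 4.85
ee_pos: [0.5122, -0.204, 0.0838]
eef_rot: [-1.571, -0.004, -0.227]
force: [0.3, 0.1, -0.3]
grip_width: 0.0332
```

Request:
{"api": "step_arm", "payload": {
  "targets": [
    [0,0,0,0,0,0],
    [0,0,0,0,0,0],
    [0,0,0,0,0,0],
    [0,0,0,0,0,0]
  ],
  "gripper": -1
}}

```text
time_s: 5.35
ee_pos: [0.512, -0.204, 0.0833]
eef_rot: [-1.571, -0.003, -0.227]
force: [0.2, -0.3, -0.2]
grip_width: 0.014
```

Request:
{"api": "step_arm", "payload": {
  "targets": [
    [-5,0,-0.6,0,0,0],
    [-8,0,-1,0,0,0],
    [-8,0,-1,0,0,0],
    [-6,0,-0.7,0,0,0],
    [0,0,0,0,0,0]
  ]
}}

```text
time_s: 5.98
ee_pos: [0.4851, -0.2013, 0.0833]
eef_rot: [-1.571, -0.005, -0.227]
force: [3.3, -2.1, -3.4]
grip_width: 0.0139
```

```bash
python3 - <<'E'
from h import *
rel(512,-204,84,-13)
E
```

```text
t 5.975 pos [ 485.1 -201.3   83.3] rot [-90.02  -0.27 -13.01] F [ 3.3 -2.1 -3.4] M [-0.44 -0.52 -0.04] w 13.9
turn [ 0.02 -0.01  0.27] shift after turn [26.8 -0.7  3.4] before turn [26.8 -0.5  3.4]
```

Request:
{"api": "step_arm", "payload": {
  "targets": [
    [-4,0,-0.4,0,0,0],
    [-3,0,-0.3,0,0,0],
    [0,0,0,0,0,0]
  ]
}}

```text
time_s: 6.35
ee_pos: [0.4784, -0.2006, 0.0833]
eef_rot: [-1.571, -0.005, -0.227]
force: [4.4, -4.0, -3.8]
grip_width: 0.0135
```

Request:
{"api": "step_arm", "payload": {
  "targets": [
    [-3,0,-0.3,0,0,0],
    [0,0,0,0,0,0]
  ]
}}

```text
time_s: 6.6
ee_pos: [0.4755, -0.2003, 0.0834]
eef_rot: [-1.571, -0.005, -0.227]
force: [5.8, -4.3, -5.9]
grip_width: 0.0139
```

Request:
{"api": "step_arm", "payload": {
  "targets": [
    [-3,0,-0.3,0,0,0],
    [0,0,0,0,0,0]
  ]
}}

```text
time_s: 6.85
ee_pos: [0.4739, -0.2001, 0.0834]
eef_rot: [-1.571, -0.009, -0.227]
force: [18.1, -5.6, -13.9]
grip_width: 0.0137
```

Request:
{"api": "step_arm", "payload": {
  "targets": [
    [0,0,0,0,0,0],
    [0,0,0,0,0,0],
    [0,-20,0,0,0,0],
    [0,-40,0,0,0,0],
    [0,-50,0,0,0,0],
    [0,-5,55,0,0,0],
    [0,0,60,0,0,0],
    [0,0,60,0,0,0],
    [0,0,50,0,0,0],
    [0,0,50,0,0,0]
  ],
  "gripper": 0.1
}}

```text
time_s: 8.1
ee_pos: [0.5335, 0.0703, 0.1984]
eef_rot: [-1.571, -0.003, -0.227]
force: [-1.4, -0.9, 0.4]
grip_width: 0.0516
```

```bash
python3 - <<'E'
from h import *
rel(550,215,140,-2.7)
c=camera("top");cv2.imwrite("pics/v1.png",cv2.resize(c["pixels"][165:260,310:405,::-1],None,fx=6,fy=6,interpolation=cv2.INTER_CUBIC))
c=camera("scene");cv2.imwrite("pics/v2.png",cv2.resize(c["pixels"][150:250,225:345,::-1],None,fx=6,fy=6,interpolation=cv2.INTER_CUBIC))
E
```

```text
t 8.1 pos [533.5  70.3 198.4] rot [-90.    -0.2  -12.99] F [-1.4 -0.9  0.4] M [ 0.01  0.05 -0.02] w 51.6
turn [  0.02 -10.29   0.19] shift after turn [  9.7  58.4 145.3] before turn [-16.6  58.4 144.7]
```

View pics/v1.png

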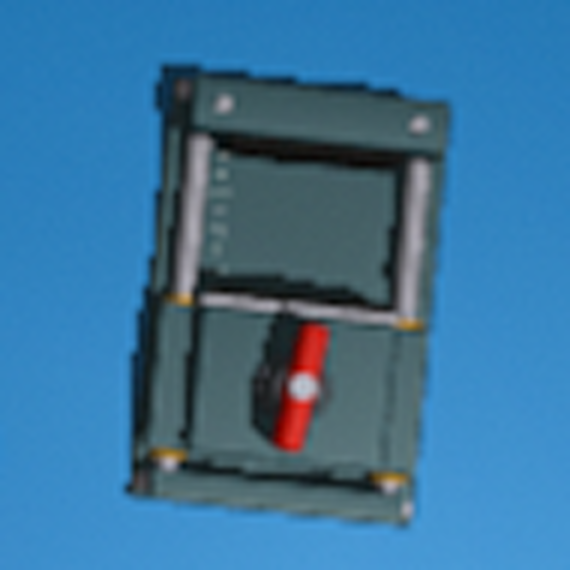

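View pics/v2.png

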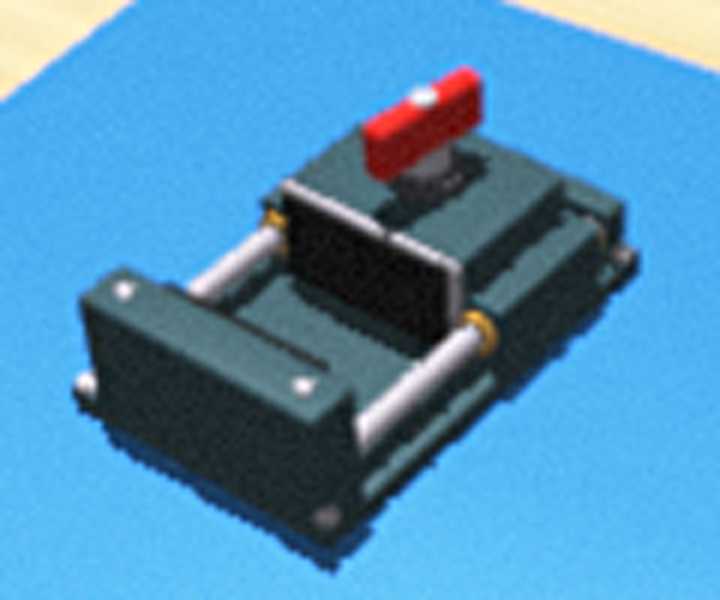

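```bash
python3 - <<'E'
from h import *
T=camera("top")
f=lambda p:((np.array(p)+.5)/6-.5)+[310,165]
P=lambda p,z:onplane(T,f(p),z)[0]*1000
def yaw(a,b): d=b-a; return np.degrees(np.arctan2(d[1],d[0]))
a,b,c,d=P((182,298),.032),P((201,137),.032),P((405,318),.032),P((421,160),.032)
print("rodyaw",yaw(a,b),yaw(c,d),"rod mid line pt",(a+b+c+d)/4, np.linalg.norm((b-d)))
s1,s2=P((223,103),.062),P((419,123),.062);print("screws",s1,s2,(s1+s2)/2,yaw(s2,s1)-90)
p1,p2=P((200,297),.06),P((400,318),.06);print("pad",p1,p2,(p1+p2)/2,yaw(p2,p1)-90)
print("cap",P((303,386),.109))
k1,k2=P((318,325),.108),P((289,449),.108);print("bar",k1,k2,(k1+k2)/2,yaw(k2,k1))
e1,e2=P((215,137),.06),P((441,158),.06);print("fixed edge",e1,e2,(e1+e2)/2)
E
```

```text
rodyaw -6.528649050743147 -6.036909119563097 rod mid line pt [ 559.09161889 -208.78488656   32.        ] 115.9601549668119
screws [ 620.29386176 -164.73471616   62.        ] [ 610.91985313 -265.06451418   62.        ] [ 615.60685745 -214.89961517   62.        ] -5.337760331615243
pad [ 521.07001457 -153.38653237   60.        ] [ 511.20067313 -255.21888489   60.        ] [ 516.13534385 -204.30270863   60.        ] -5.535677167558802
cap [ 475.58594021 -200.03463525  109.        ]
bar [ 505.29417626 -207.46916959  108.        ] [ 445.06022064 -193.3605498   108.        ] [ 475.17719845 -200.4148597   108.        ] -13.182753541270717
fixed edge [ 603.01563462 -160.83352196   60.        ] [ 593.2533506  -276.59537736   60.        ] [ 598.13449261 -218.71444966   60.        ]
```

Request:
{"api": "step_arm", "payload": {
  "targets": [
    [0,0,0,0,-10.3,0.2],
    [3,10,48,0,0,0],
    [3,20,48,0,0,0],
    [3,20,48,0,0,0],
    [0,0,0,0,0,0]
  ]
}}

```text
time_s: 8.88
ee_pos: [0.5485, 0.213, 0.1464]
eef_rot: [-1.572, 0.003, -0.045]
force: [-0.0, -0.5, 0.1]
grip_width: 0.0515
```

```bash
python3 - <<'E'
from h import *
rel(550,215,140,-2.7)
c=camera("top");cv2.imwrite("pics/u1.png",cv2.resize(c["pixels"][150:270,165:285,::-1],None,fx=5,fy=5,interpolation=cv2.INTER_CUBIC))
c=camera("scene");cv2.imwrite("pics/u2.png",cv2.resize(c["pixels"][170:300,370:520,::-1],None,fx=5,fy=5,interpolation=cv2.INTER_CUBIC))
E
```

```text
t 8.875 pos [548.5 213.  146.4] rot [-90.08   0.17  -2.58] F [-0.  -0.5  0.1] M [ 0.01 -0.01 -0.04] w 51.5
turn [ 0.08  0.12 -0.17] shift after turn [1.4 6.4 2. ] before turn [1.5 6.4 2. ]
```

View pics/u2.png

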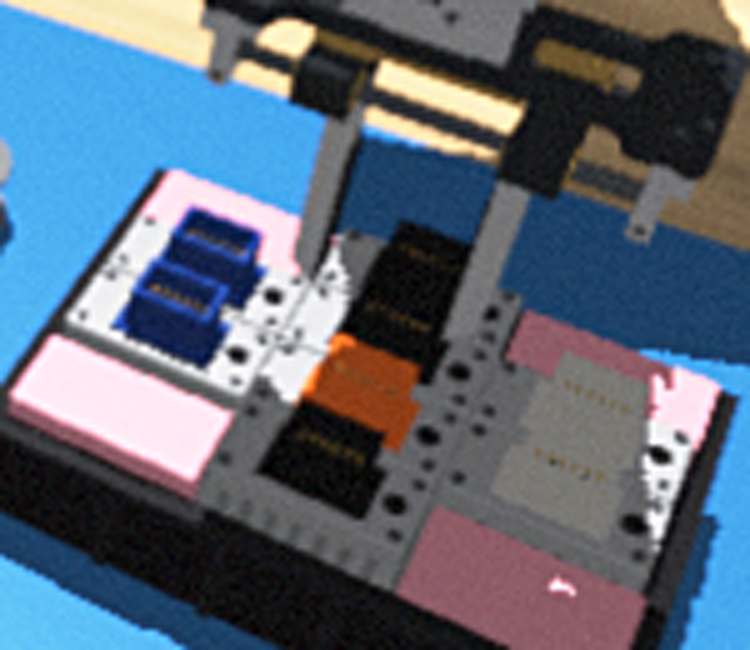

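Request:
{"api": "step_arm", "payload": {
  "targets": [
    [1.4,20,2,0,0,0],
    [0,20,0,0,0,0],
    [0,14,0,0,0,0],
    [0,0,0,0,0,0]
  ]
}}

```text
time_s: 9.48
ee_pos: [0.5507, 0.2129, 0.094]
eef_rot: [-1.572, 0.001, -0.048]
force: [-0.1, -0.2, 0.4]
grip_width: 0.0517
```

```bash
python3 - <<'E'
from h import *
rel(550,215,87,-2.7)
c=camera("scene");cv2.imwrite("pics/u3.png",cv2.resize(c["pixels"][170:300,370:520,::-1],None,fx=5,fy=5,interpolation=cv2.INTER_CUBIC))
E
```

```text
t 9.475 pos [550.7 212.9  94. ] rot [-9.004e+01  5.000e-02 -2.770e+00] F [-0.1 -0.2  0.4] M [0.02 0.02 0.03] w 51.7
turn [ 0.04 -0.07 -0.05] shift after turn [-0.8  7.   2.1] before turn [-0.8  7.   2.1]
```

View pics/u3.png

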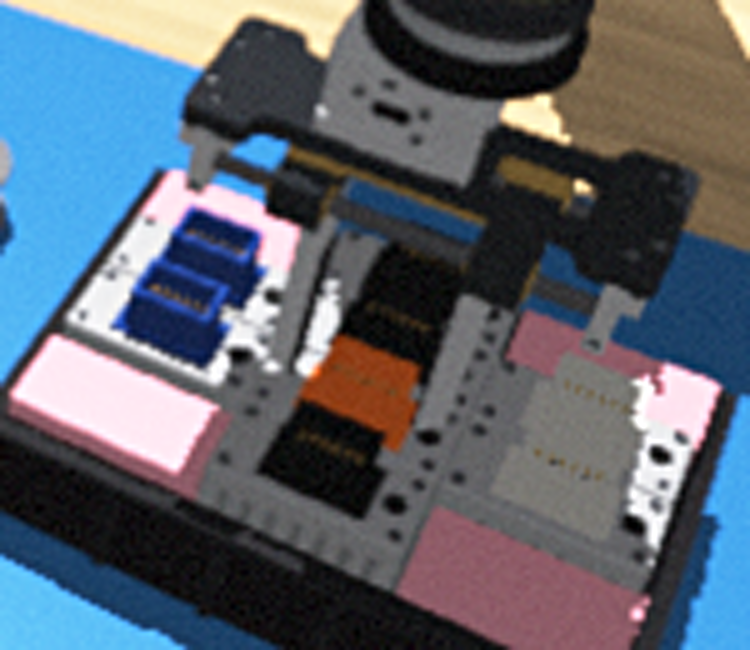

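Request:
{"api": "step_arm", "payload": {
  "targets": [
    [-0.5,3,2,0,0,0],
    [0,3.5,0,0,0,0],
    [0,0,0,0,0,0],
    [0,0,0,0,0,0]
  ]
}}

```text
time_s: 10.02
ee_pos: [0.5504, 0.216, 0.0878]
eef_rot: [-1.571, -0.0, -0.047]
force: [-1.2, 0.1, 0.4]
grip_width: 0.0516
```

Request:
{"api": "step_arm", "payload": {
  "targets": [
    [0,0,0,0,0,0],
    [0,0,0,0,0,0],
    [0,0,0,0,0,0]
  ],
  "gripper": -0.4,
  "squeeze": 10
}}

```text
time_s: 10.4
ee_pos: [0.5503, 0.2158, 0.0877]
eef_rot: [-1.571, 0.0, -0.047]
force: [-0.6, -0.7, 0.9]
grip_width: 0.0358
```

Request:
{"api": "step_arm", "payload": {
  "targets": [
    [0,0,0,0,0,0],
    [0,0,0,0,0,0],
    [0,-3,0,0,0,0],
    [0,-3,0,0,0,0],
    [0,0,0,0,0,0]
  ],
  "gripper": -1,
  "squeeze": 45
}}

```text
time_s: 11.02
ee_pos: [0.5504, 0.216, 0.094]
eef_rot: [-1.571, -0.0, -0.047]
force: [-0.4, -0.0, -2.2]
grip_width: 0.0357
```

Request:
{"api": "step_arm", "payload": {
  "targets": [
    [0,-6,0,0,0,0],
    [0,-8,0,0,0,0],
    [0,-8,0,0,0,0],
    [0,0,0,0,0,0]
  ]
}}

```text
time_s: 11.52
ee_pos: [0.5506, 0.216, 0.1167]
eef_rot: [-1.571, -0.001, -0.047]
force: [-0.3, 0.3, -2.7]
grip_width: 0.0355
```

```bash
python3 - <<'E'
from h import *
rel(550,216,200,-2.7)
c=camera("scene");cv2.imwrite("pics/u4.png",cv2.resize(c["pixels"][150:310,360:530,::-1],None,fx=4,fy=4,interpolation=cv2.INTER_CUBIC))
E
```

```text
t 11.525 pos [550.6 216.  116.7] rot [-9.0e+01 -6.0e-02 -2.7e+00] F [-0.3  0.3 -2.7] M [ 0.04 -0.01 -0.03] w 35.5
turn [-0.   -0.    0.06] shift after turn [ -0.6 -83.3  -0. ] before turn [ -0.5 -83.3  -0. ]
```

View pics/u4.png

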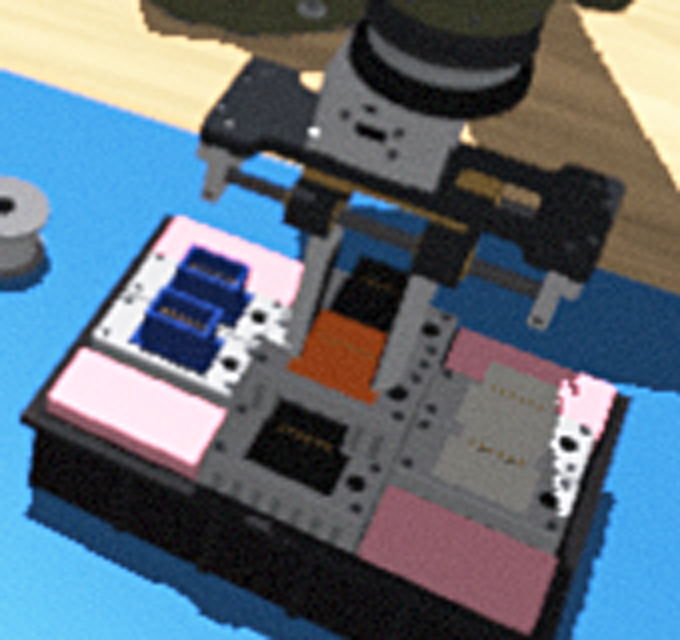

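Request:
{"api": "step_arm", "payload": {
  "targets": [
    [0,-12,0,0,0,0],
    [0,-16,0,0,0,0],
    [0,-18,0,0,0,0],
    [0,-20,0,0,0,0],
    [0,-20,0,0,0,0],
    [0,-16,0,0,0,0],
    [0,0,0,0,0,0]
  ]
}}

```text
time_s: 12.45
ee_pos: [0.5508, 0.2161, 0.2193]
eef_rot: [-1.57, -0.002, -0.047]
force: [-0.1, -0.4, -2.3]
grip_width: 0.0359
```

```bash
python3 - <<'E'
from h import *
rel(568.5,-209.8,200,-5.9)
c=camera("scene");cv2.imwrite("pics/u5.png",cv2.resize(c["pixels"][100:310,340:540,::-1],None,fx=3,fy=3,interpolation=cv2.INTER_CUBIC))
E
```

```text
t 12.45 pos [550.8 216.1 219.3] rot [-89.97  -0.13  -2.7 ] F [-0.1 -0.4 -2.3] M [ 0.07  0.   -0.05] w 35.9
turn [-0.04  3.2   0.13] shift after turn [  61.4   19.3 -421.8] before turn [  37.7   19.2 -424.6]
```

View pics/u5.png

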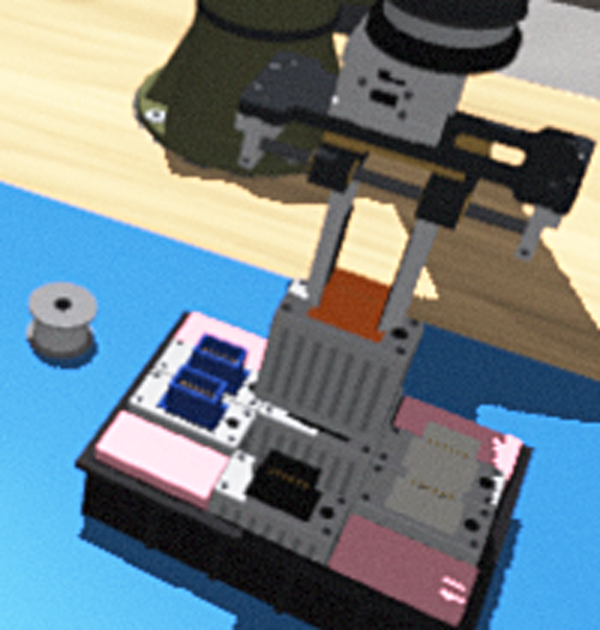

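Request:
{"api": "step_arm", "payload": {
  "targets": [
    [0,0,0,0,3.2,0.1],
    [4,0,-30,0,0,0],
    [7,0,-45,0,0,0],
    [7,0,-45,0,0,0],
    [7,0,-45,0,0,0],
    [7,0,-45,0,0,0],
    [7,0,-45,0,0,0],
    [7,0,-45,0,0,0],
    [7,0,-45,0,0,0],
    [5,0,-45,0,0,0],
    [3,0,-25,0,0,0],
    [0,0,0,0,0,0]
  ]
}}

```text
time_s: 14.0
ee_pos: [0.5678, -0.2044, 0.2165]
eef_rot: [-1.571, 0.004, -0.105]
force: [0.3, 1.2, -2.5]
grip_width: 0.0358
```

```bash
python3 - <<'E'
from h import *
rel(568.5,-209.8,120,-5.9)
E
```

```text
t 14.0 pos [ 567.8 -204.4  216.5] rot [-89.99   0.21  -6.03] F [ 0.3  1.2 -2.5] M [ 0.05 -0.02 -0.01] w 35.8
turn [-0.01 -0.13 -0.21] shift after turn [ 1.2 96.5 -5.3] before turn [ 1.6 96.5 -5.3]
```

Request:
{"api": "step_arm", "payload": {
  "targets": [
    [1,15,-5,0,0,-0.2],
    [0,25,0,0,0,0],
    [0,20,0,0,0,0],
    [0,0,0,0,0,0]
  ]
}}

```text
time_s: 14.5
ee_pos: [0.5681, -0.207, 0.1555]
eef_rot: [-1.57, 0.002, -0.102]
force: [0.6, -0.7, -2.5]
grip_width: 0.0355
```

```bash
python3 - <<'E'
from h import *
rel(568.5,-209.8,100,-5.9)
c=camera("scene");cv2.imwrite("pics/p1.png",cv2.resize(c["pixels"][100:250,210:360,::-1],None,fx=4,fy=4,interpolation=cv2.INTER_CUBIC))
c=camera("top");cv2.imwrite("pics/p2.png",cv2.resize(c["pixels"][150:270,300:420,::-1],None,fx=5,fy=5,interpolation=cv2.INTER_CUBIC))
E
```

```text
t 14.5 pos [ 568.1 -207.   155.5] rot [-89.95   0.11  -5.84] F [ 0.6 -0.7 -2.5] M [ 0.04 -0.02  0.04] w 35.5
turn [-0.05  0.06 -0.11] shift after turn [ 0.7 55.5 -2.7] before turn [ 0.8 55.5 -2.8]
```

View pics/p1.png

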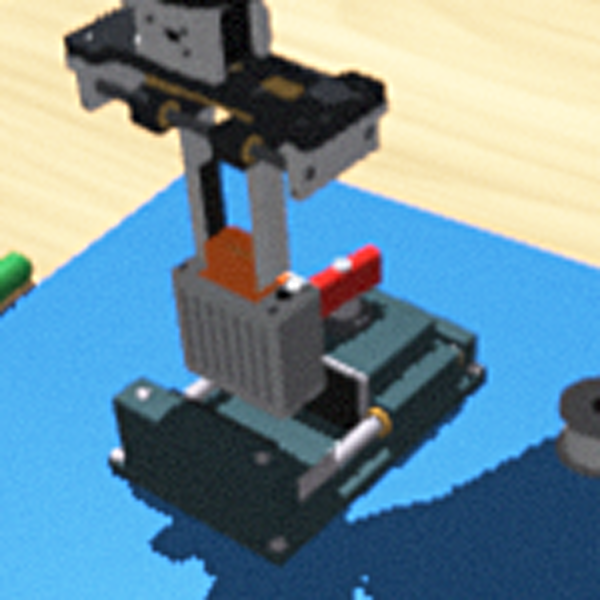

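View pics/p2.png

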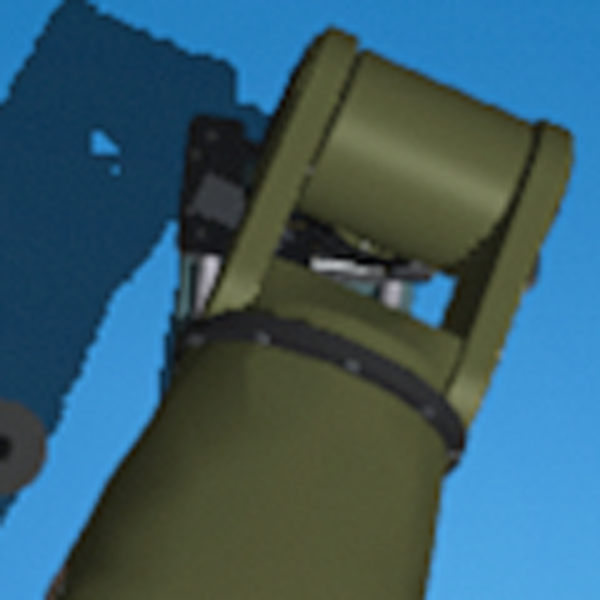

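Request:
{"api": "step_arm", "payload": {
  "targets": [
    [0.5,8,-2.7,0,0,0],
    [0,15,0,0,0,0],
    [0,15,0,0,0,0],
    [0,6,0,0,0,0],
    [0,0,0,0,0,0]
  ]
}}

```text
time_s: 15.22
ee_pos: [0.5691, -0.2109, 0.1133]
eef_rot: [-1.571, -0.001, -0.103]
force: [0.5, -0.1, -2.1]
grip_width: 0.0354
```

```bash
python3 - <<'E'
from h import *
rel(568.5,-209.8,96,-5.9)
c=camera("scene");cv2.imwrite("pics/p3.png",cv2.resize(c["pixels"][100:250,210:360,::-1],None,fx=4,fy=4,interpolation=cv2.INTER_CUBIC))
E
```

```text
t 15.225 pos [ 569.1 -210.9  113.3] rot [-9.001e+01 -6.000e-02 -5.900e+00] F [ 0.5 -0.1 -2.1] M [ 0.01 -0.05  0.03] w 35.4
turn [ 0.01 -0.    0.06] shift after turn [-0.7 17.3  1. ] before turn [-0.7 17.3  1. ]
```

View pics/p3.png

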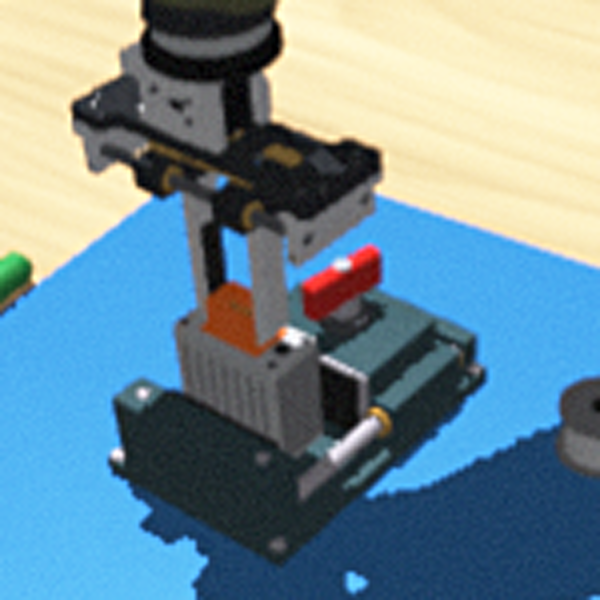

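No contact forces, so I'll lower it onto the base slowly.

Request:
{"api": "step_arm", "payload": {
  "targets": [
    [-0.5,6,0.8,0,0,0],
    [0,6,0,0,0,0],
    [0,2.5,0,0,0,0],
    [0,0,0,0,0,0]
  ]
}}

```text
time_s: 15.78
ee_pos: [0.5688, -0.2101, 0.0991]
eef_rot: [-1.571, -0.001, -0.103]
force: [-0.4, 0.3, -1.9]
grip_width: 0.0355
```

Request:
{"api": "step_arm", "payload": {
  "targets": [
    [0,1.2,0,0,0,0],
    [0,1.2,0,0,0,0],
    [0,0,0,0,0,0]
  ]
}}

```text
time_s: 16.15
ee_pos: [0.5688, -0.2101, 0.0969]
eef_rot: [-1.571, -0.002, -0.103]
force: [0.2, -0.3, -2.3]
grip_width: 0.0359
```

Request:
{"api": "step_arm", "payload": {
  "targets": [
    [0,0.8,0,0,0,0],
    [0,0.8,0,0,0,0],
    [0,0,0,0,0,0]
  ]
}}

```text
time_s: 16.52
ee_pos: [0.569, -0.2102, 0.0957]
eef_rot: [-1.571, -0.002, -0.103]
force: [0.1, 0.1, 3.1]
grip_width: 0.0357
```

Request:
{"api": "step_arm", "payload": {
  "targets": [
    [0,0,0,0,0,0],
    [0,0,0,0,0,0],
    [0,0,0,0,0,0],
    [0,-10,0,0,0,0],
    [0,-30,0,0,0,0],
    [0,-40,0,0,0,0],
    [-30,-10,0,0,0,0],
    [-40,0,50,0,0,0],
    [-30,0,55,0,0,0],
    [0,0,55,0,0,0],
    [0,0,40,0,0,0]
  ],
  "gripper": 0.1
}}

```text
time_s: 17.9
ee_pos: [0.4906, -0.0004, 0.1863]
eef_rot: [-1.571, -0.003, -0.102]
force: [0.4, 0.8, 0.3]
grip_width: 0.0519
```

```bash
python3 - <<'E'
from h import *
rel(475,-200,140,-13)
c=camera("scene");cv2.imwrite("pics/q1.png",cv2.resize(c["pixels"][150:250,225:345,::-1],None,fx=6,fy=6,interpolation=cv2.INTER_CUBIC))
c=camera("top");cv2.imwrite("pics/q2.png",cv2.resize(c["pixels"][165:260,310:405,::-1],None,fx=6,fy=6,interpolation=cv2.INTER_CUBIC))
E
```

```text
t 17.9 pos [ 4.906e+02 -4.000e-01  1.863e+02] rot [-90.01  -0.2   -5.86] F [0.4 0.8 0.3] M [-0.    0.   -0.03] w 51.9
turn [0.   7.14 0.2 ] shift after turn [  29.7   46.3 -198. ] before turn [   4.7   46.3 -200.1]
```

View pics/q1.png

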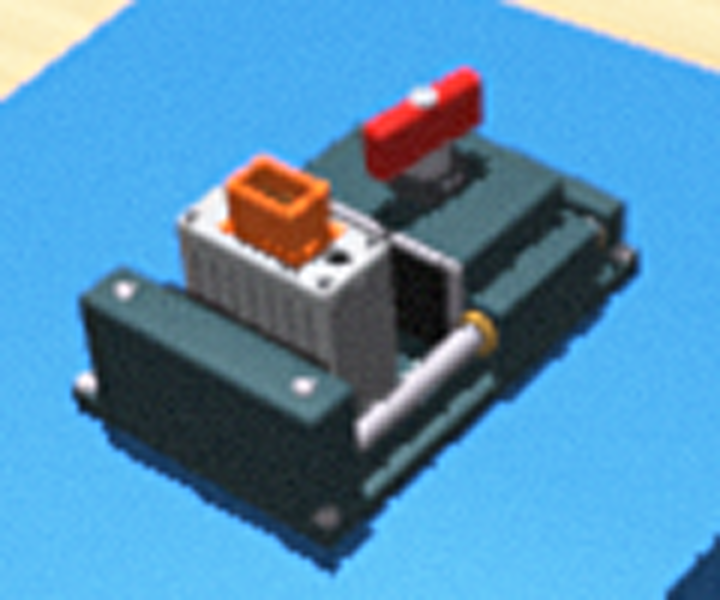

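View pics/q2.png

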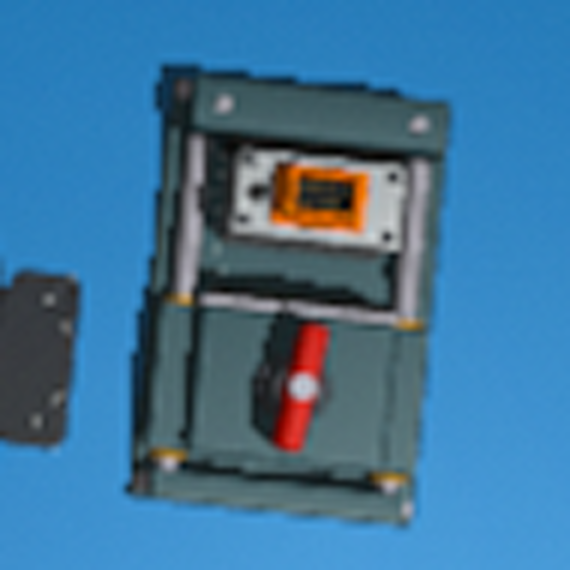

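```bash
python3 - <<'E'
from h import *
T=camera("top")
f=lambda p:((np.array(p)+.5)/6-.5)+[310,165]
P=lambda p,z:onplane(T,f(p),z)[0]*1000
c=[P(p,.092) for p in((240,146),(409,163),(402,248),(230,236))]
m=np.mean(c,0);print(np.round(c,1),m)
a=np.radians(-5.9);X=np.array([np.cos(a),np.sin(a)]);Y=np.array([-X[1],X[0]])
for n,q in dict(unit=m[:2],cap=[475.3,-200.2],screw=[615.6,-214.9],pad=[516.1,-204.3],rod=[559.1,-208.8]).items(): print(n,np.dot(q,X),np.dot(q,Y))
for i,j in((1,0),(2,3)):
    d=c[j]-c[i];print(np.degrees(np.arctan2(d[1],d[0]))-90)
E
```

```text
[[ 594.6 -170.8   92. ]
 [ 586.8 -254.9   92. ]
 [ 544.4 -251.2   92. ]
 [ 549.7 -165.9   92. ]] [ 568.89219236 -210.67716825   92.        ]
unit 587.5347069469257 -151.08330114691134
cap 493.36131484059973 -150.28221125187986
screw 634.4291703729118 -150.4825497522516
pad 534.3666391798081 -150.1665573011406
rod 577.6014267313893 -150.2226408963163
-5.260383844671011
-3.516518799934275
```

Request:
{"api": "step_arm", "payload": {
  "targets": [
    [0,0,0,0,7.1,0.2],
    [6,0,-40,0,0,0],
    [7,0,-45,0,0,0],
    [7,0,-45,0,0,0],
    [6,10,-40,0,0,0],
    [4,20,-28,0,0,0],
    [0,0,0,0,0,0]
  ],
  "gripper": -0.1
}}

```text
time_s: 18.92
ee_pos: [0.4741, -0.204, 0.1541]
eef_rot: [-1.571, 0.004, -0.23]
force: [0.4, 0.2, 0.8]
grip_width: 0.0425
```

```bash
python3 - <<'E'
from h import *
rel(475,-200.2,84,-13)
E
```

```text
t 18.925 pos [ 474.1 -204.   154.1] rot [-90.     0.22 -13.2 ] F [0.4 0.2 0.8] M [ 0.04  0.05 -0.03] w 42.5
turn [ 0.   -0.2  -0.22] shift after turn [ 0.  70.1  3.9] before turn [ 0.3 70.1  3.9]
```

Request:
{"api": "step_arm", "payload": {
  "targets": [
    [0.2,20,3.8,0,-0.2,-0.2],
    [0,20,0,0,0,0],
    [0,20,0,0,0,0],
    [0,9.5,0,0,0,0],
    [0,0,0,0,0,0]
  ]
}}

```text
time_s: 19.55
ee_pos: [0.4764, -0.1982, 0.0858]
eef_rot: [-1.571, -0.002, -0.223]
force: [-0.1, 0.1, -0.5]
grip_width: 0.0424
```

Request:
{"api": "step_arm", "payload": {
  "targets": [
    [0,0,0,0,0,0],
    [0,0,0,0,0,0],
    [0,0,0,0,0,0],
    [0,0,0,0,0,0]
  ],
  "gripper": -1,
  "squeeze": 50
}}

```text
time_s: 20.05
ee_pos: [0.4762, -0.2003, 0.0861]
eef_rot: [-1.575, -0.003, -0.224]
force: [-4.1, -14.9, -0.5]
grip_width: 0.014
```

```bash
python3 - <<'E'
from h import *
rel(475,-200.2,84,-13)
E
```

```text
t 20.05 pos [ 476.2 -200.3   86.1] rot [-90.22  -0.16 -12.81] F [ -4.1 -14.9  -0.5] M [-2.79  0.82 -0.09] w 14.0
turn [0.22 0.19 0.16] shift after turn [-1.2  2.1 -0.2] before turn [-1.2  2.1 -0.2]
```

Request:
{"api": "step_arm", "payload": {
  "targets": [
    [0,0,-2,0,0,0],
    [4,0,0.5,0,0,0],
    [6,0,0.7,0,0,0],
    [6,0,0.7,0,0,0],
    [4,0,0.5,0,0,0],
    [0,0,0,0,0,0]
  ]
}}

```text
time_s: 20.8
ee_pos: [0.4959, -0.2026, 0.0861]
eef_rot: [-1.571, -0.001, -0.223]
force: [-5.0, -1.3, 6.4]
grip_width: 0.014
```

```bash
python3 - <<'E'
from h import *
rel(475,-200.2,84,-13)
E
```

```text
t 20.8 pos [ 495.9 -202.6   86.1] rot [-9.004e+01 -7.000e-02 -1.280e+01] F [-5.  -1.3  6.4] M [-0.18  0.9  -0.04] w 14.0
turn [0.04 0.2  0.07] shift after turn [-20.9   2.1  -2.4] before turn [-20.9   2.   -2.3]
```

Request:
{"api": "step_arm", "payload": {
  "targets": [
    [2,0,0.2,0,0,0],
    [2,0,0.2,0,0,0],
    [2,0,0.25,0,0,0],
    [0,0,0,0,0,0]
  ]
}}

```text
time_s: 21.3
ee_pos: [0.5014, -0.2031, 0.086]
eef_rot: [-1.571, -0.0, -0.223]
force: [-8.2, -1.1, 8.3]
grip_width: 0.0137
```

Request:
{"api": "step_arm", "payload": {
  "targets": [
    [1,0,0.1,0,0,0],
    [1,0,0.1,0,0,0],
    [0,0,0,0,0,0]
  ]
}}

```text
time_s: 21.68
ee_pos: [0.5032, -0.2033, 0.086]
eef_rot: [-1.571, 0.0, -0.223]
force: [-9.8, -0.8, 9.4]
grip_width: 0.0134
```

Request:
{"api": "step_arm", "payload": {
  "targets": [
    [1,0,0.1,0,0,0],
    [0,0,0,0,0,0]
  ]
}}

```text
time_s: 21.92
ee_pos: [0.5042, -0.2034, 0.086]
eef_rot: [-1.571, 0.0, -0.223]
force: [-9.8, -0.3, 9.1]
grip_width: 0.0136
```

Request:
{"api": "step_arm", "payload": {
  "targets": [
    [1,0,0.1,0,0,0],
    [0,0,0,0,0,0]
  ]
}}

```text
time_s: 22.18
ee_pos: [0.5052, -0.2035, 0.086]
eef_rot: [-1.571, 0.0, -0.223]
force: [-9.4, -0.2, 8.9]
grip_width: 0.0138
```

Request:
{"api": "step_arm", "payload": {
  "targets": [
    [1,0,0.1,0,0,0],
    [0,0,0,0,0,0]
  ]
}}

```text
time_s: 22.42
ee_pos: [0.506, -0.2036, 0.086]
eef_rot: [-1.571, 0.001, -0.223]
force: [-12.1, 0.8, 10.4]
grip_width: 0.0137
```

```bash
python3 - <<'E'
from h import *
rel(475,-200.2,84,-13)
c=camera("scene");cv2.imwrite("pics/r1.png",cv2.resize(c["pixels"][130:250,225:345,::-1],None,fx=5,fy=5,interpolation=cv2.INTER_CUBIC))
E
```

```text
t 22.425 pos [ 506.  -203.6   86. ] rot [-9.003e+01  5.000e-02 -1.280e+01] F [-12.1   0.8  10.4] M [ 0.24  2.15 -0.06] w 13.7
turn [ 0.03  0.2  -0.05] shift after turn [-31.    2.   -3.7] before turn [-31.    2.1  -3.5]
```

View pics/r1.png

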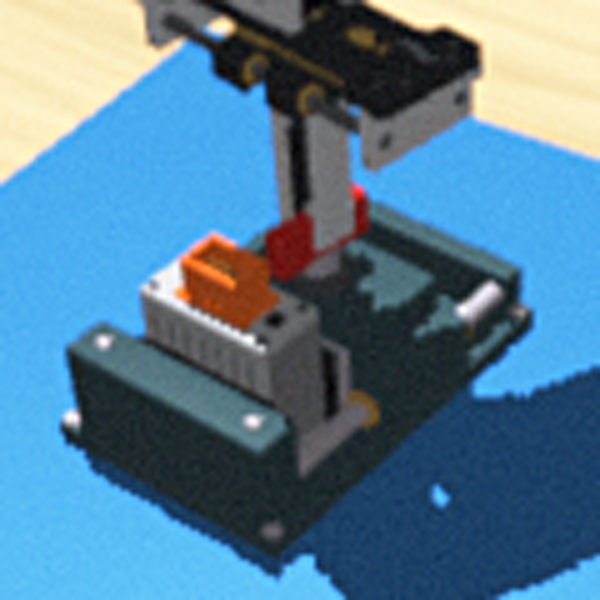

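Request:
{"api": "step_arm", "payload": {
  "targets": [
    [1,0,0.1,0,0,0],
    [0,0,0,0,0,0]
  ]
}}

```text
time_s: 22.72
ee_pos: [0.5062, -0.2036, 0.086]
eef_rot: [-1.571, 0.003, -0.223]
force: [-17.6, 2.5, 14.3]
grip_width: 0.0135
```

Request:
{"api": "step_arm", "payload": {
  "targets": [
    [1,0,0.1,0,0,0],
    [0,0,0,0,0,0]
  ]
}}

```text
time_s: 22.98
ee_pos: [0.5063, -0.2036, 0.0859]
eef_rot: [-1.571, 0.005, -0.223]
force: [-25.3, 2.3, 19.7]
grip_width: 0.0139
```

Request:
{"api": "step_arm", "payload": {
  "targets": [
    [0,0,0,0,6,0],
    [0,0,0,0,6,0],
    [0,0,0,0,0,0]
  ]
}}

```text
time_s: 23.35
ee_pos: [0.5059, -0.2036, 0.0859]
eef_rot: [-1.573, 0.006, -0.434]
force: [-27.3, 2.3, 21.3]
grip_width: 0.0135
```

```bash
python3 - <<'E'
from h import *
rel(506.3,-203.6,86,-25)
E
```

```text
t 23.35 pos [ 505.9 -203.6   85.9] rot [-90.1    0.33 -24.88] F [-27.3   2.3  21.3] M [0.46 5.28 0.01] w 13.5
turn [ 0.1   0.12 -0.33] shift after turn [ 0.3 -0.1  0.2] before turn [ 0.3 -0.1  0.2]
```

Request:
{"api": "step_arm", "payload": {
  "targets": [
    [0,0,0,0,6,0],
    [0,0,0,0,6,0],
    [0,0,0,0,6,0],
    [0,0,0,0,0,0]
  ]
}}

```text
time_s: 23.85
ee_pos: [0.5053, -0.2037, 0.0859]
eef_rot: [-1.575, 0.006, -0.748]
force: [-32.9, 2.8, 23.5]
grip_width: 0.0135
```

```bash
python3 - <<'E'
from h import *
rel(506.3,-203.6,86,-43)
E
```

```text
t 23.85 pos [ 505.3 -203.7   85.9] rot [-90.26   0.36 -42.88] F [-32.9   2.8  23.5] M [ 0.4   6.41 -0.01] w 13.5
turn [ 0.26  0.12 -0.36] shift after turn [ 0.7 -0.1  0.8] before turn [ 0.7 -0.1  0.8]
```

Request:
{"api": "step_arm", "payload": {
  "targets": [
    [0,0,0,0,6,0],
    [0,0,0,0,6,0],
    [0,0,0,0,6,0],
    [0,0,0,0,0,0]
  ]
}}

```text
time_s: 24.35
ee_pos: [0.5046, -0.2036, 0.0859]
eef_rot: [-1.578, 0.006, -1.062]
force: [-39.4, 3.2, 27.9]
grip_width: 0.0134
```

```bash
python3 - <<'E'
from h import *
rel(506.3,-203.6,86,-61)
E
```

```text
t 24.35 pos [ 504.6 -203.6   85.9] rot [-90.44   0.33 -60.88] F [-39.4   3.2  27.9] M [0.47 7.57 0.07] w 13.4
turn [ 0.44  0.13 -0.33] shift after turn [ 0.8 -0.1  1.5] before turn [ 0.8 -0.1  1.5]
```

Request:
{"api": "step_arm", "payload": {
  "targets": [
    [-0.5,0,-0.9,0,6,0],
    [0,0,0,0,6,0],
    [0,0,0,0,6,0],
    [0,0,0,0,0,0]
  ],
  "squeeze": 60
}}

```text
time_s: 24.85
ee_pos: [0.5037, -0.2036, 0.0859]
eef_rot: [-1.579, 0.003, -1.377]
force: [-38.8, 3.3, 28.0]
grip_width: 0.0134
```

```bash
python3 - <<'E'
from h import *
rel(506.3,-203.6,86,-79)
E
```

```text
t 24.85 pos [ 503.7 -203.6   85.9] rot [-90.49   0.17 -78.87] F [-38.8   3.3  28. ] M [0.51 7.34 0.02] w 13.4
turn [ 0.49  0.13 -0.17] shift after turn [ 0.5 -0.1  2.5] before turn [ 0.5 -0.1  2.5]
```

Request:
{"api": "step_arm", "payload": {
  "targets": [
    [0,0,0,0,6,0],
    [0,0,0,0,6,0],
    [0,0,0,0,5,0],
    [0,0,0,0,0,0]
  ]
}}

```text
time_s: 25.35
ee_pos: [0.503, -0.2034, 0.0859]
eef_rot: [-1.582, 0.001, -1.673]
force: [-43.2, 3.6, 30.1]
grip_width: 0.0133
```

```bash
python3 - <<'E'
from h import *
rel(506.3,-203.6,86,-97.5)
E
```

```text
t 25.35 pos [ 503.  -203.4   85.9] rot [-9.062e+01  4.000e-02 -9.586e+01] F [-43.2   3.6  30.1] M [0.64 8.41 0.08] w 13.3
turn [ 0.62  1.64 -0.03] shift after turn [-0.3 -0.1  3.3] before turn [-0.2 -0.2  3.3]
```

Request:
{"api": "step_arm", "payload": {
  "targets": [
    [0,0,0,0,1.2,0],
    [0,0,0,0,0,0]
  ]
}}

```text
time_s: 25.6
ee_pos: [0.503, -0.2035, 0.0858]
eef_rot: [-1.582, 0.0, -1.693]
force: [-43.7, 4.1, 30.5]
grip_width: 0.0135
```

```bash
python3 - <<'E'
from h import *
rel(506.3,-203.6,86,-97.5)
E
```

```text
t 25.6 pos [ 503.  -203.5   85.8] rot [-9.063e+01  2.000e-02 -9.699e+01] F [-43.7   4.1  30.5] M [0.68 8.48 0.2 ] w 13.5
turn [ 0.63  0.51 -0.02] shift after turn [-0.3 -0.2  3.3] before turn [-0.3 -0.2  3.3]
```

Request:
{"api": "step_arm", "payload": {
  "targets": [
    [0,0,-1.2,0,0,0],
    [0,0,-1.2,0,0,0],
    [0,0,0,0,0,0]
  ]
}}

```text
time_s: 25.98
ee_pos: [0.5026, -0.2034, 0.0859]
eef_rot: [-1.576, -0.0, -1.693]
force: [-27.1, 2.2, 21.0]
grip_width: 0.0138
```

```bash
python3 - <<'E'
from h import *
rel(506.3,-203.6,86,-97.5)
E
```

```text
t 25.975 pos [ 502.6 -203.4   85.9] rot [-9.033e+01 -1.000e-02 -9.698e+01] F [-27.1   2.2  21. ] M [0.29 5.33 0.18] w 13.8
turn [0.33 0.52 0.01] shift after turn [-0.3 -0.1  3.7] before turn [-0.3 -0.1  3.7]
```

Request:
{"api": "step_arm", "payload": {
  "targets": [
    [0,0,-1.2,0,0,0],
    [0,0,-1,0,0,0],
    [0,0,0,0,0,0]
  ]
}}

```text
time_s: 26.35
ee_pos: [0.5023, -0.2034, 0.086]
eef_rot: [-1.572, -0.001, -1.693]
force: [-12.3, -0.0, 10.1]
grip_width: 0.0135
```

```bash
python3 - <<'E'
from h import *
rel(506.3,-203.6,86,-97.5)
E
```

```text
t 26.35 pos [ 502.3 -203.4   86. ] rot [-9.005e+01 -4.000e-02 -9.698e+01] F [-12.3  -0.   10.1] M [-0.08  2.34  0.13] w 13.5
turn [0.05 0.52 0.04] shift after turn [-0.3  0.   4. ] before turn [-0.3  0.   4. ]
```

Request:
{"api": "step_arm", "payload": {
  "targets": [
    [0,0,0,0,0,0],
    [0,0,0,0,0,0],
    [0,0,0,0,0,0]
  ],
  "gripper": -0.3
}}

```text
time_s: 26.72
ee_pos: [0.5035, -0.2033, 0.0856]
eef_rot: [-1.569, -0.0, -1.693]
force: [0.2, 0.0, -0.8]
grip_width: 0.033
```

```bash
python3 - <<'E'
from h import *
rel(502.3,-203.6,86,-97.5)
E
```

```text
t 26.725 pos [ 503.5 -203.3   85.6] rot [-8.990e+01 -3.000e-02 -9.699e+01] F [ 0.2  0.  -0.8] M [-0.07  0.13 -0.03] w 33.0
turn [-0.1   0.51  0.03] shift after turn [ 0.4 -0.4 -1.1] before turn [ 0.4 -0.4 -1.1]
```

Free of contact; I'll rise and move aside to look.

Request:
{"api": "step_arm", "payload": {
  "targets": [
    [0,-15,0,0,0,0],
    [0,-35,0,0,0,0],
    [0,-45,0,0,0,0],
    [-30,-15,0,0,0,0],
    [-50,0,0,0,0,0],
    [-55,0,0,0,0,0],
    [-55,0,0,0,0,0],
    [-45,0,0,0,0,0],
    [0,0,0,0,0,0]
  ]
}}

```text
time_s: 27.85
ee_pos: [0.532, 0.0324, 0.1965]
eef_rot: [-1.568, -0.0, -1.689]
force: [-0.2, 0.5, 0.2]
grip_width: 0.033
```

```bash
python3 - <<'E'
from h import *
rel(502.3,-203.6,86,-97.5)
c=camera("scene");cv2.imwrite("pics/w1.png",cv2.resize(c["pixels"][150:250,225:345,::-1],None,fx=6,fy=6,interpolation=cv2.INTER_CUBIC))
cv2.imwrite("pics/w3.png",c["pixels"][:,:,::-1])
c=camera("top");cv2.imwrite("pics/w2.png",cv2.resize(c["pixels"][165:260,310:405,::-1],None,fx=6,fy=6,interpolation=cv2.INTER_CUBIC))
E
```

```text
t 27.85 pos [532.   32.4 196.5] rot [-8.984e+01 -1.000e-02 -9.680e+01] F [-0.2  0.5  0.2] M [-0.15  0.08 -0.01] w 33.0
turn [-0.16  0.7   0.01] shift after turn [237.9 110.5   1.4] before turn [237.8 110.6  -1.9]
```

View pics/w1.png

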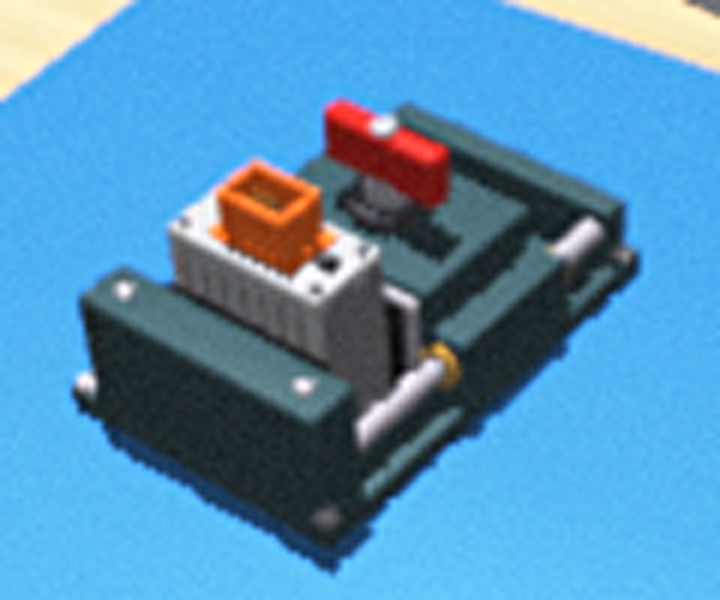

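View pics/w2.png

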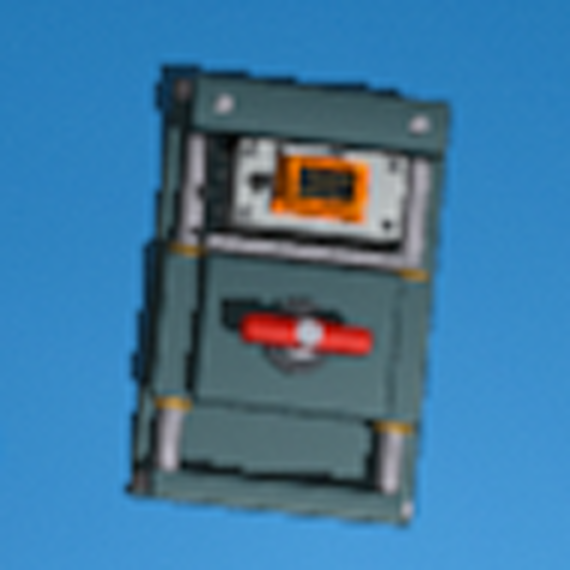

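View pics/w3.png

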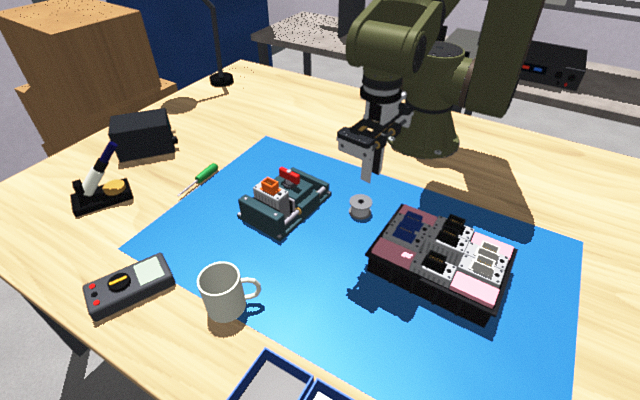

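```bash
python3 - <<'E'
from h import *
T=camera("top");S=camera("scene")
cv2.imwrite("pics/x1.png",cv2.resize(S["pixels"][185:235,265:315,::-1],None,fx=12,fy=12,interpolation=cv2.INTER_CUBIC))
cv2.imwrite("pics/x2.png",cv2.resize(T["pixels"][180:225,338:388,::-1],None,fx=12,fy=12,interpolation=cv2.INTER_CUBIC))
a=np.radians(-5.9);X=np.array([np.cos(a),np.sin(a)]);Y=np.array([-X[1],X[0]])
f=lambda p:((np.array(p)+.5)/6-.5)+[310,165]
def P(n,p,z):
    q=onplane(T,f(p),z)[0]*1000;print(n,np.round([q[:2]@X-493.4,q[:2]@Y+150.3],1))
P("cap",(310,332),.109);P("padL",(205,243),.06);P("padR",(405,266),.06)
for p in((240,140),(410,155),(402,245),(230,230)):P("unit",p,.092)
# predicted pixels: unit +y rear edge bottom/top & pad face +y edges for a flush unit, in both views
def W(s,y,z): q=(s+493.4)*X+(y-150.3)*Y; return [q[0]/1e3,q[1]/1e3,z/1e3]
for n,s,y,z in [("unit rear top",78,42,92),("unit rear low",78,42,40),("pad face top +y",78,45,60),("pad back top+y",72,45,60),("unit front top",120,42,92),("fixed face top+y",120,45,60)]:
    print(n,"scene x1",np.round((proj(S,W(s,y,z))[0]-[265,185]+.5)*12),"top x2",np.round((proj(T,W(s,y,z))[0]-[338,180]+.5)*12))
E
```

```text
cap [26.7 -0.5]
padL [68.3 51.7]
padR [ 68.  -50.9]
unit [118.6  41.9]
unit [120.6 -43. ]
unit [ 75.5 -43.4]
unit [73.4 42.1]
unit rear top scene x1 [294.  67.] top x2 [127. 263.]
unit rear low scene x1 [308. 254.] top x2 [110. 280.]
pad face top +y scene x1 [314. 190.] top x2 [105. 272.]
pad back top+y scene x1 [332. 174.] top x2 [103. 296.]
unit front top scene x1 [159. 176.] top x2 [145.  95.]
fixed face top+y scene x1 [182. 299.] top x2 [122. 110.]
```

View pics/x1.png

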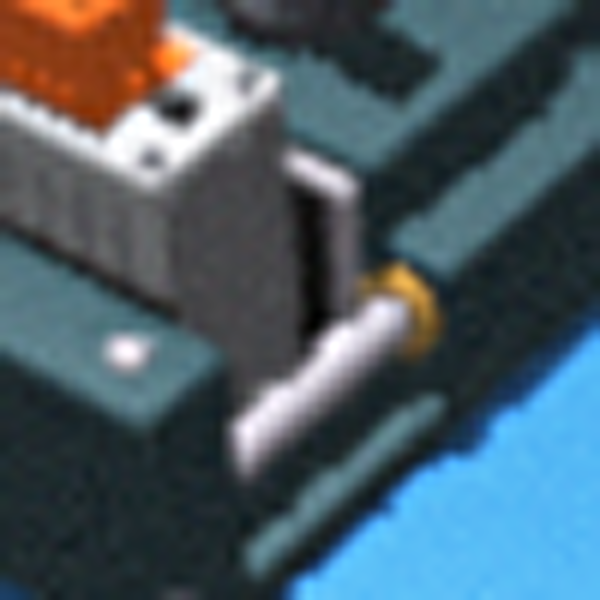

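View pics/x2.png

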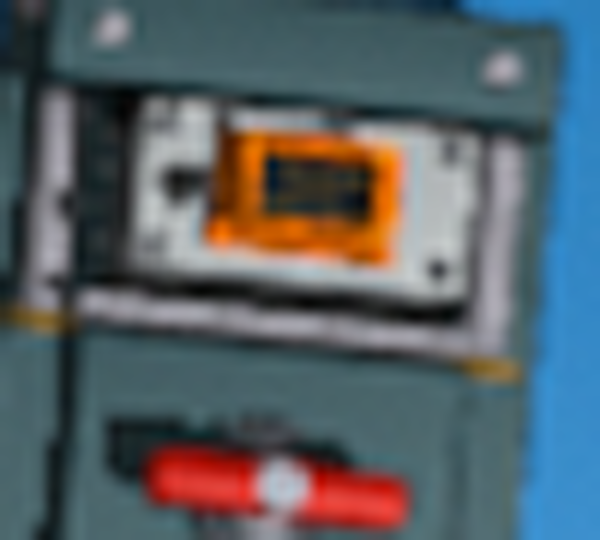

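```bash
python3 - <<'E'
from h import *
T=camera("top");S=camera("scene")
cv2.imwrite("pics/y.png",np.hstack([cv2.resize(T["pixels"][165:265,165:275,::-1],(400,364)),cv2.resize(S["pixels"][195:325,360:525,::-1],(400,364))]))
E
```

```text
(no output)
```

View pics/y.png

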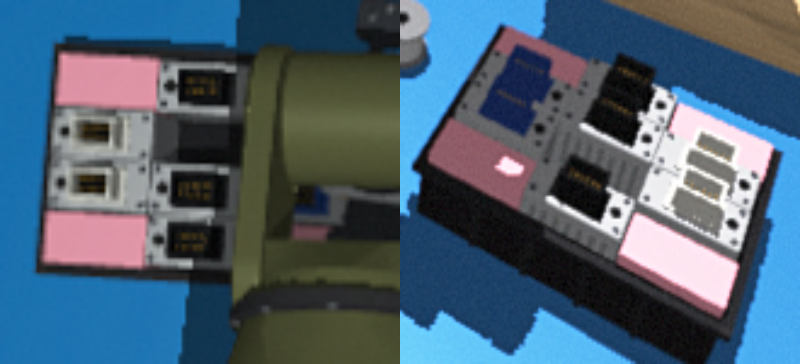

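```bash
python3 - <<'E'
from station import job,get_obs
print(job.hand_in(), get_obs()["time_s"])
E
```

```text
the job is handed in; nothing more can be done
the job is handed in; nothing more can be done
```

The orange-header unit is clamped upright in the vise and the job is handed in, at about 28 s of the 64 s allowed.

**What I did:** I slid the jaw back to its stop by the knob and drew the unit straight up by its header. I then stood it on the base between the jaws and let go. After that I pushed the jaw up until it stopped against the unit, turned the knob clockwise, released it and moved clear.

**What the last checks showed:**
- **Position:** the unit stands within about 1 mm of the middle of the jaws' width, flush with both rubber faces in the two camera views. The jaw's 30 mm of travel agrees with that.
- **Knob:** the bar lies across the vise at about 92° from its released position, at or near its stop.
- **Tote:** the other seven units are still upright in the tote, though the arm hid part of it in the last top view. I did not touch the reel or the screwdriver.

**What went less well:**
- **First knob grip:** it caught the 20 mm hub under the bar, so I opened, rose 8 mm and gripped again.
- **Second knob grip:** it was about 2 mm off sideways, with about 15 N of side force. I eased it off before pushing.
- **Clamping force:** as I tightened, the cam pushed the jaw back about 4 mm against the arm. The sideways push reached about 44 N (about 53 N in all at the wrist). I did not test how hard the unit is held after release, and it may be only what the jaw's own friction (about 8 N) keeps.

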